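# Lay the cross strips of a stage insert and press it to the third click

## Task

Finish laying up the square stage-insert frame on the bonding press: two white strips already lie in its bed as front and back rails, so lay the two loose strips from the desk flat across them, one along the left edge and one along the right inside the corner fences, and let them go. Then swing the press lever over and down by its rubber handle bar, feel it click, and go on to the third click, never the fourth (each click is a step of spring load). The lever does not lock and slips back when let go, so finish still holding the handle down at the third click, the platen pressing the frame; leave the vials and the lens cap where they stand.

Things in the scene. Friction and masses are not known exactly. Their poses are not given: they have to be found in the camera images.
- press: small grey bench press fixed to the desk, base 225 x 150 mm. Origin on the desk under the centre of its square bed; x points from the bed to the hinge, y to the press's left, z up. A tower on the left cheek (x 97 to 123, y 50 to 90 mm) rises to 217 mm; the open lever leaves the bed free from above. Beyond the press the microscope's probe arm stands at x 0.64 to 0.72, y 0.15 to 0.22, up to z 0.39 m
- press_bed (a point): centre of the top face of the bed, an aluminium plate 118 x 118 mm, 20 mm above the desk. At each corner stands a dark L-shaped fence, 15 mm high above the bed, legs 22 mm long, inner faces 52 mm from the bed's centre in x and y; between the fences the sides are open
- press_hinge (a point): point on the lever's hinge axis midway between its arms: 110 mm behind the bed's centre, 85 mm above the desk; the axis runs along the press's y
- press_handle (a point): centre of the handle: a black rubber-covered round bar, 18 mm thick, along the press's y, 76 mm long between the lever's two flat arms (16 mm high), 215 mm from the hinge axis. Open, it is about 287 mm above the desk, 74 mm behind the hinge; at the third click it is level with the hinge, 105 mm in front of the bed's centre
- press_lever (a joint): lever angle, rad: 0 wide open (starts at 0 to 0.12; 20 degrees behind upright), growing as the handle swings over and down; 1.92 with the arms level. A spring roller drops between pins: rests at 1.733 (first click), 1.827, 1.920 (third), 2.013 (fourth), 20 mm of handle travel apart. Before them swinging takes 1 to 3 N; each crest between is felt as a rise and drop of some N
- press_grip: the rubber sleeve of the handle, free to turn on its bar (same place as point press_handle). Down force there: about 5 N over the crests into the first and second click, 12 N into the third, 16 N into the fourth; holding it in the third takes 8 to 10 N. Let go there, the lever slips back a click or two
- press_platen: square aluminium plate 96 x 96 x 8 mm that swivels on a spring stem under the middle of the lever, 110 mm from the hinge; it comes down on the frame, touching between the first and second click, and pushes the lever back up harder with each click
- rail_front: white strip 100 x 20 x 10 mm, loose, lying in the bed as front rail: along the press's y, 40 mm in front of the bed's centre. Origin in the middle of its underside, x along its length
- rail_back: the same, back rail, 40 mm behind the bed's centre
- strip_a: white strip 100 x 20 x 10 mm, 50 g, lying flat on the desk to the right of the press; to be laid across the rails. Origin in the middle of its underside, x along its length, z up
- strip_b: a second, equal strip on the desk, also to be laid across the rails
- seat_left (a point): where the middle of the underside of the left cross strip belongs: on top of the rails, 40 mm to the press's left of the bed's centre, 30 mm above the desk; the strip's length along the press's x
- seat_right (a point): the same for the right cross strip, 40 mm to the right. Either strip may take either seat; the fences leave 2 mm at each end and on the outer side
- oil_vial: bystander: small bottle, 27 mm across, 68 mm high, origin under its centre
- small_vial: bystander: smaller bottle, 22 mm across, 55 mm high, origin under its centre
- lens_cap: bystander: flat black lens cap, 46 mm across, 10 mm high, origin under its centre

How it is judged:
By the outcome, as a careful person would: the job done as asked, in the order asked, and still so for the second after the job is handed in, while the arm keeps its last pose, push and grip.
It also fails if it takes over 70 s, if anything falls off the work surface, if the arm or the gripper's body presses on something with over 40 N, if the wrist force passes 120 N, or if a joint passes its speed limit or range.

## Robot

A 6-joint arm with a two-finger parallel gripper is mounted at the origin on the work surface; the furniture and walls round the work are solid. World frame = base frame: x ahead of the robot, y to its left, z up, the work surface at z = 0. Lengths are in m, angles in rad, forces in N, time in s.
With the tool pointing down it reaches from about 0.375 to 0.9 m from the base axis. Payload 3.1 kg.
Tool frame: the origin (TCP) lies between the finger pads; the fingertips stand manip.finger_overhang ahead of it and the grasp point (between the pads) lies 5 mm behind it (manip.finger_overhang is the distance from the TCP to the fingertips, in m); z points along the fingers, y is the line along which they close (so a half turn about z gives the same grasp; the last joint's range is limited). The gripper opens to 85 mm and grips with 20 to 120 N. Pads are 22 mm wide; open, the fingers measure 114 mm over their backs; the gripper's body (76 mm by 85 mm) begins 54 mm behind the grasp point. The pads swing forward as they close: fully open they stand 13 mm farther back than shut.
Start: joints at [1.062, 0.527, 1.433, -0, 1.181, -0.178], TCP at [0.203, 0.591, 0.245] pointing down, gripper open.
Joint ranges: [-3.08, 3.08], [-0.75, 2.2], [0.22, 2.44], [-1.43, 4.57], [0, 2.65], [-2.85, 2.85]. Speed limits (rad/s): [2.79, 2.79, 3.14, 3.14, 3.14, 3.14].

## Interface

Orientations are given as a unit quaternion [x, y, z, w].
In Python, from station import manip gives the robot as it stands.
- The arm moves only by the tool drive_tool, never from a script. Its argument "plan" is a list of rows, each a list of 7 numbers: the shift along the tool's x, y, z in m, then the turn, a rotation vector about the tool's x, y, z in degrees, then the opening, from -1 (shut) to 1 (fully open). In form: [[x, y, z, wx, wy, wz, gripper], ...]. A call has 1 to 10 rows; each row shifts and turns the commanded pose from where the row before left it, along the tool's axes as they then stand; what a row does not reach is not made up. A row lasts 1/10 s, in which the tool goes at most 50 mm and 8.59 degrees, less where a joint would pass 70% of its speed; a pose out of reach is approached as far as the arm can. A call is refused whole if a number of a shift passes 0.05 or a number of a turn 8.59, either way. A call with a gripper value outside its range is refused whole. The fingers move at their own pace and stop on an object; "newtons" is the grip in N (left out, the last holds). Time passes only in rows, so rows that do not move let the fingers close. It gives the time, the measured TCP pose, the force, the opening and the grip force at its end, in the units of the state.
- manip.sense(): the state, without advancing time (a new reading comes with each control period).
- manip.snapshot(name): name is "scene" or "top" or "wrist"; returns a dict with "image" (384x512x3 uint8, red, green, blue), "z_map" (384x512 float32, m along the optical axis (not along the pixel's ray), 0 where there is no reading), "fov_y" (degrees; the focal length in pixels is half the picture's height over the tangent of half this angle, whatever the lens; pixels are square), "cx", "cy" (the principal point, pixels), "k1" (the pictures are not rectified: a ray, as slopes to the right and down, at radius r is drawn at 1 + k1 r^2 times it, then the intrinsics apply), "extrinsics" (4x4, takes a point from camera to world coordinates); the wrist camera has in their place "mount" (4x4, takes a point from camera to tool coordinates, whose origin is the TCP and whose axes are the flange's). Camera axes: x right, y up, looking along -z (the intrinsics and any distortion apply to the point x, -y, -z); pixel columns grow to the right and rows downward; lengths in m; the calibration is good to about 2 mm. A picture is of the moment at which its call begins: read the wrist's pose just before it.
- manip.sign_off(): hands the job in; it is judged then, once.
The state is a dict: "t": time; "q": joint angles; "qd": joint speeds; "tau": joint torques, N m; "tcp_pos": TCP position; "tool_rot": TCP orientation; "force": force on the tool from outside, world axes, zero at the start; "ft_torque": the same for the moment, N m; "finger_gap": opening from 0.0 (shut) to 1.0 (fully open); "gripper_force": force on a finger pad.
Only numpy, scipy, OpenCV 4.12 (cv2) and the standard library are available. Lean on these libraries where they do the work, as an engineer would, in place of code of your own. Each camera call takes 0.05 s, during which the arm holds its last target. There are 200 camera calls.

## Working session

There is one attempt and no reset: what is moved stays moved. The work goes in short steps, Python scripts to look and compute and a tool call to move; the robot and the scene stay as the last step left them, time stands still between calls to the robot, and variables do not carry over. Pictures are saved under pics/ and viewed, at most 10 in all, crops included, and the job is handed in when it is done.

Besides the shell and the picture viewer there is one more tool, called as name(argument=value, ...), one argument or row to a line, values as JSON. drive_tool: Moves the arm, as the interface text tells. Its arguments: {"type":"object","properties":{"plan":{"type":"array"},"newtons":{"type":"number"}},"required":["plan"]}

```bash
mkdir -p pics; cat > h.py <<'E'
from station import manip
import numpy as np, cv2
from scipy.spatial.transform import Rotation as R
def snap(n):
    s=manip.sense(); d=manip.snapshot(n)
    if 'mount' in d:
        T=np.eye(4);T[:3,:3]=R.from_quat(s['tool_rot']).as_matrix();T[:3,3]=s['tcp_pos'];d['E']=T@np.array(d['mount'])
    else: d['E']=np.array(d['extrinsics'])
    return d
def cloud(d):
    H,W=d['z_map'].shape; f=H/2/np.tan(np.radians(d['fov_y'])/2)
    K=np.array([[f,0,d['cx']],[0,f,d['cy']],[0,0,1]])
    v,u=np.mgrid[:H,:W]
    p=cv2.undistortPoints(np.stack([u,v],-1).reshape(-1,1,2).astype(np.float64),K,np.array([d['k1'],0,0,0,0.])).reshape(H,W,2)
    z=d['z_map']; P=np.stack([p[...,0]*z,-p[...,1]*z,-z],-1)
    return P@d['E'][:3,:3].T+d['E'][:3,3]
def save(d,n,crop=None,s=1):
    im=d['image'][...,::-1]
    if crop: a,b,c,e=crop; im=im[b:e,a:c]
    cv2.imwrite('pics/'+n,cv2.resize(im,None,fx=s,fy=s,interpolation=cv2.INTER_CUBIC))
E
python3 - <<'E'
from h import *
a=snap('top');b=snap('scene')
np.savez('/tmp/top.npz',P=cloud(a),im=a['image']);np.savez('/tmp/scene.npz',P=cloud(b),im=b['image'])
save(a,'top.png',None,1.5);save(b,'scene.png',None,1.5)
s=manip.sense();print({k:np.round(v,3) for k,v in s.items()},manip.finger_overhang)
P=cloud(a)
for v in range(0,384,48): print([tuple(np.round(P[v,u],2)) for u in range(0,512,85)])
E
```

```text
{'t': np.float64(0.1), 'q': array([ 1.062,  0.528,  1.434, -0.   ,  1.181, -0.179]), 'qd': array([-0.002, -0.003, -0.004, -0.001,  0.001,  0.   ]), 'tau': array([-1.0000e-03, -4.4330e+01, -1.7859e+01, -0.0000e+00,  4.0000e-03,
       -0.0000e+00]), 'tcp_pos': array([0.203, 0.591, 0.244]), 'tool_rot': array([ 0.165,  0.986, -0.001, -0.   ]), 'force': array([0.103, 0.931, 0.041]), 'ft_torque': array([ 0.009,  0.035, -0.029]), 'gripper_force': np.float64(0.0), 'finger_gap': np.float64(0.999)} 0.014
[(np.float64(0.79), np.float64(0.29), np.float64(0.62)), (np.float64(0.78), np.float64(0.13), np.float64(0.62)), (np.float64(0.95), np.float64(0.05), np.float64(0.34)), (np.float64(1.14), np.float64(-0.15), np.float64(0.0)), (np.float64(1.15), np.float64(-0.42), np.float64(-0.01)), (np.float64(1.15), np.float64(-0.69), np.float64(-0.0)), (np.float64(1.15), np.float64(-0.97), np.float64(0.0))]
[(np.float64(0.78), np.float64(0.38), np.float64(0.45)), (np.float64(0.95), np.float64(0.34), np.float64(0.09)), (np.float64(1.08), np.float64(0.15), np.float64(-0.19)), (np.float64(0.95), np.float64(-0.
[... 1861 characters left out ...]
 np.float64(-0.22)), (np.float64(0.25), np.float64(0.09), np.float64(0.0)), (np.float64(0.26), np.float64(-0.15), np.float64(0.01)), (np.float64(0.25), np.float64(-0.39), np.float64(0.01)), (np.float64(0.29), np.float64(-0.45), np.float64(0.55)), (np.float64(0.25), np.float64(-0.9), np.float64(-0.0))]
[(np.float64(0.08), np.float64(0.71), np.float64(-0.21)), (np.float64(0.08), np.float64(0.42), np.float64(-0.22)), (np.float64(0.12), np.float64(0.09), np.float64(0.0)), (np.float64(0.12), np.float64(-0.15), np.float64(-0.01)), (np.float64(0.12), np.float64(-0.39), np.float64(-0.0)), (np.float64(0.22), np.float64(-0.43), np.float64(0.59)), (np.float64(0.11), np.float64(-0.89), np.float64(0.0))]
```

View pics/top.png

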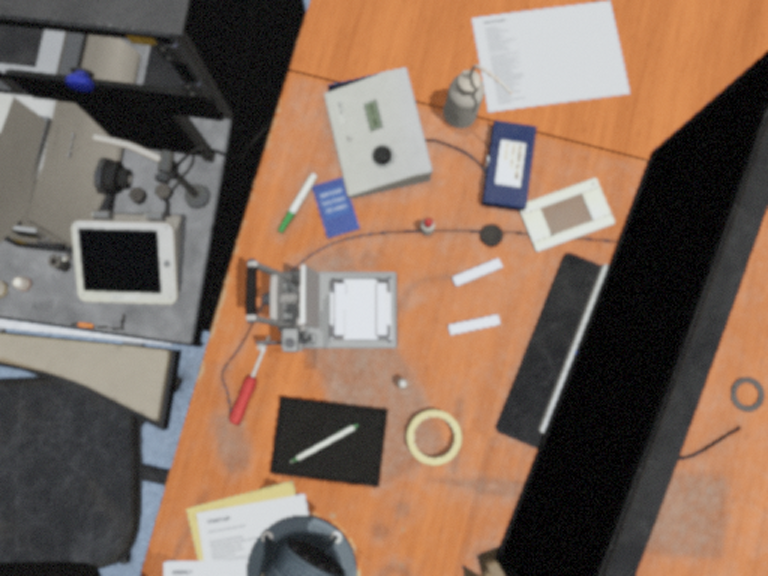

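View pics/scene.png

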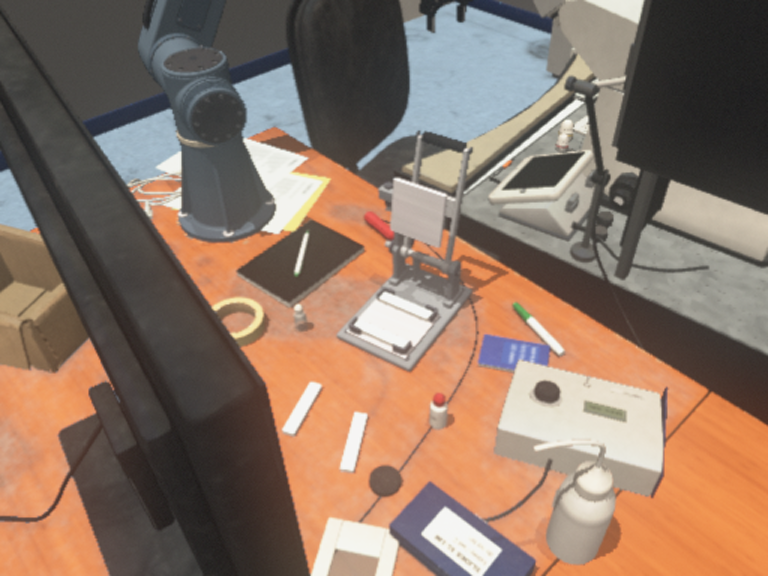

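Top view: the press bed is at about (360,308), with the hinge and lever to its left (+y). The loose strips are at (477,272) and (474,325), vials at (427,227) and (401,381), and the cap at (490,235). Next I'll measure these closely.

```bash
python3 - <<'E'
from h import *
for n in('top','scene'):
    D=np.load(f'/tmp/{n}.npz');P=D['P'];im=D['im'].astype(int)
    w=(im.min(2)>185)&(im.max(2)-im.min(2)<30)
    if n=='top': box=(P[...,1]<-.26)&(P[...,1]>-.4)&(P[...,0]>.44)&(P[...,0]<.62)
    else: box=(P[...,1]<-.26)&(P[...,1]>-.4)&(P[...,0]>.44)&(P[...,0]<.62)&(P[...,2]<.03)
    k,l,st,c=cv2.connectedComponentsWithStats((w&box).astype(np.uint8))
    for i in range(1,k):
        if st[i,4]<40: continue
        q=P[l==i]; r=cv2.minAreaRect((q[:,:2]*1000).astype(np.float32)); print(n,'strip',c[i].round(1),np.round(r[0],1),np.round(r[1],1),round(r[2],1),q[:,2].mean().round(4))
    # bed/rails
    g=(P[...,1]<-.02)&(P[...,1]>-.26)&(P[...,0]>.40)&(P[...,0]<.62)
    m=w&g&(P[...,2]>.012)&(P[...,2]<.04)
    k,l,st,c=cv2.connectedComponentsWithStats(m.astype(np.uint8))
    for i in range(1,k):
        if st[i,4]<40: continue
        q=P[l==i]; r=cv2.minAreaRect((q[:,:2]*1000).astype(np.float32)); print(n,'rails',c[i].round(1),np.round(r[0],1),np.round(r[1],1),round(r[2],1),q[:,2].mean().round(4))
    m=g&(P[...,2]>.19)&(P[...,2]<.4)
    q=P[(P[...,2]>.265)&(P[...,2]<.33)&(P[...,1]>-.02)&(P[...,1]<.12)&(P[...,0]>.42)&(P[...,0]<.6)]
    print('handle',len(q),q.mean(0).round(3) if len(q) else '',q.min(0) if len(q) else '',q.max(0) if len(q) else '')
    m=(P[...,2]>.006)&(P[...,2]<.045)&(P[...,0]>.4)&(P[...,0]<.62)&(P[...,1]<0.02)&(P[...,1]>-.235)
    k,l,st,c=cv2.connectedComponentsWithStats(m.astype(np.uint8)); i=1+np.argmax(st[1:,4]); q=P[l==i]
    r=cv2.minAreaRect((q[:,:2]*1000).astype(np.float32)); print(n,'base',np.round(r[0],1),np.round(r[1],1),round(r[2],1))
d=np.load('/tmp/top.npz')['im'][...,::-1]
a=d[140:270,150:350]; cv2.imwrite('pics/c1.png',cv2.resize(a,None,fx=4,fy=4,interpolation=cv2.INTER_CUBIC))
E
```

```text
top strip [317.9 180.9] [ 565.7 -339.4] [ 19.6 102.2] 22.2 0.0082
top strip [315.7 216. ] [ 461.7 -331. ] [ 19.3 101.4] 12.0 0.0087
top rails [240.2 205.9] [ 490.6 -110.5] [120. 117.] 89.8 0.0225
handle 354 [0.491 0.049 0.297] [0.4430007  0.0361192  0.26599761] [0.54142069 0.05965394 0.30850434]
top base [490.6 -86.2] [180.4 150.1] 89.7
scene strip [200.9 271.8] [ 463.6 -331. ] [20.  98.9] 11.7 0.0103
scene strip [235.4 294.2] [ 565.9 -336.3] [ 19.5 107.7] 22.4 0.0101
scene rails [261.6 214.4] [ 488.2 -106.8] [128.6 127.9] 89.6 0.024
scene rails [289.1 202.9] [526.8 -28. ] [28.  80.5] 70.5 0.015
handle 374 [0.496 0.043 0.293] [0.44248412 0.03224304 0.26522672] [0.54343006 0.05516178 0.30542785]
scene base [492.  -81.7] [203.5 152.6] 89.8
```

View pics/c1.png

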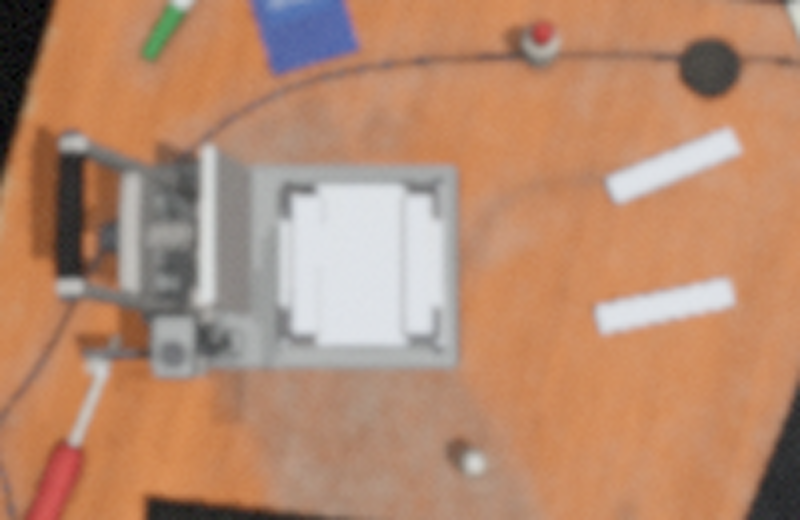

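The bed centre is about (0.4906, -0.1105), with press x along world +y. The crop shows the strips at (673,165) and (665,305), and the rails are seated. I'll lift, turn 59° and cross over.

drive_tool(
  plan=[
    [0,0,-0.05,0,0,8.43,1],
    [0,0,-0.05,0,0,8.43,1],
    [0,0,-0.05,0,0,8.43,1],
    [0,0,-0.05,0,0,8.43,1],
    [0,0,0,0,0,8.43,1],
    [0,0,0,0,0,8.43,1],
    [0,0,0,0,0,8.43,1],
    [-0.0477,0.01,0,0,0,0,1],
    [-0.0477,0.01,0,0,0,0,1],
    [-0.0477,0.01,0,0,0,0,1],
  ],
)

```text
t: 1.1
tcp_pos: [0.2622, 0.4559, 0.4444]
tool_rot: [0.629, 0.778, -0.001, 0.0]
force: [2.2, -0.8, 0.9]
finger_gap: 1.0
gripper_force: 0.0
```

drive_tool(
  plan=[
    [-0.0477,0.01,0,0,0,0,1],
    [-0.0477,0.01,0,0,0,0,1],
    [-0.0477,0.01,0,0,0,0,1],
    [-0.0477,0.01,0,0,0,0,1],
    [-0.0477,0.01,0,0,0,0,1],
    [-0.0477,0.01,0,0,0,0,1],
    [-0.0477,0.01,0,0,0,0,1],
    [-0.0477,0.01,0,0,0,0,1],
    [-0.0478,-0.0054,0,0,0,0,1],
    [-0.0478,-0.0054,0,0,0,0,1],
  ],
)

```text
t: 2.1
tcp_pos: [0.4292, 0.0032, 0.4449]
tool_rot: [0.629, 0.777, -0.0, -0.0]
force: [0.9, -0.1, 0.6]
finger_gap: 1.004
gripper_force: 0.0
```

drive_tool(
  plan=[
    [-0.0478,-0.0054,0,0,0,0,1],
    [-0.0478,-0.0054,0,0,0,0,1],
    [-0.0478,-0.0054,0,0,0,0,1],
    [-0.0478,-0.0054,0,0,0,0,1],
    [-0.0478,-0.0054,0,0,0,0,1],
    [-0.0478,-0.0054,0,0,0,0,1],
    [-0.0478,-0.0054,0,0,0,0,1],
    [0,0,0.04,0,0,0,1],
    [0,0,0.04,0,0,0,1],
    [0,0,0,0,0,0,1],
  ],
)

```text
t: 3.1
tcp_pos: [0.4592, -0.3276, 0.3589]
tool_rot: [0.629, 0.777, 0.001, -0.008]
force: [0.1, 0.3, -0.5]
finger_gap: 1.001
gripper_force: 0.0
```

```bash
cat >> h.py <<'E'
def white(d,lo,hi,zlo,zhi,thr=170,amin=150):
    P=cloud(d);im=d['image'].astype(int)
    m=(im.min(2)>thr)&(im.max(2)-im.min(2)<40)&(P[...,2]>zlo)&(P[...,2]<zhi)&(P[...,0]>lo[0])&(P[...,0]<hi[0])&(P[...,1]>lo[1])&(P[...,1]<hi[1])
    k,l,st,c=cv2.connectedComponentsWithStats(m.astype(np.uint8))
    for i in range(1,k):
        if st[i,4]<amin: continue
        q=P[l==i]; r=cv2.minAreaRect((q[:,:2]*1000).astype(np.float32)); print(c[i].round(1),np.round(r[0],1),np.round(r[1],1),round(r[2],2),'z',q[:,2].mean().round(4),st[i,4])
def delta(pos,yaw_y):
    """tool-frame shift and z turn (deg) to reach pos with tool y axis at yaw_y deg, pointing down; turn is done after shift"""
    s=manip.sense(); r=R.from_quat(s['tool_rot']); y=r.as_matrix()[:,1]
    print('tcp',np.round(s['tcp_pos'],4),'yaw',np.degrees(np.arctan2(y[1],y[0])).round(2),'tilt',np.degrees(r.as_matrix()[:2,2]).round(2))
    g=np.radians(yaw_y); M=np.array([[np.sin(g),np.cos(g),0],[-np.cos(g),np.sin(g),0],[0,0,-1]]).T
    M=np.array([[-np.sin(g),np.cos(g),0],[np.cos(g),np.sin(g),0],[0,0,-1]])
    print('shift',np.round(r.inv().apply(np.array(pos)-s['tcp_pos']),4),'shift in final frame',np.round(M.T@(np.array(pos)-s['tcp_pos']),4),'turn',np.degrees((r.inv()*R.from_matrix(M)).as_rotvec()).round(2))
E
python3 - <<'E'
from h import *
d=snap('wrist');save(d,'w1.png',None,1.5)
white(d,(.4,-.42),(.63,-.25),-.01,.03)
delta((.4617,-.331,.1),12)
E
```

```text
[259.7 154. ] [ 465.2 -331.2] [18.5 99. ] 11.91 z 0.0104 783
[322.3 173. ] [ 568.4 -339.6] [ 19.8 100.2] 22.35 z 0.0103 762
tcp [ 0.4608 -0.3289  0.3625] yaw 12.01 tilt [-0.31  0.33]
shift [-0.0041  0.0016  0.2625] shift in final frame [-0.0023  0.0005  0.2625] turn [-0.24 -0.39  0.01]
```

View pics/w1.png

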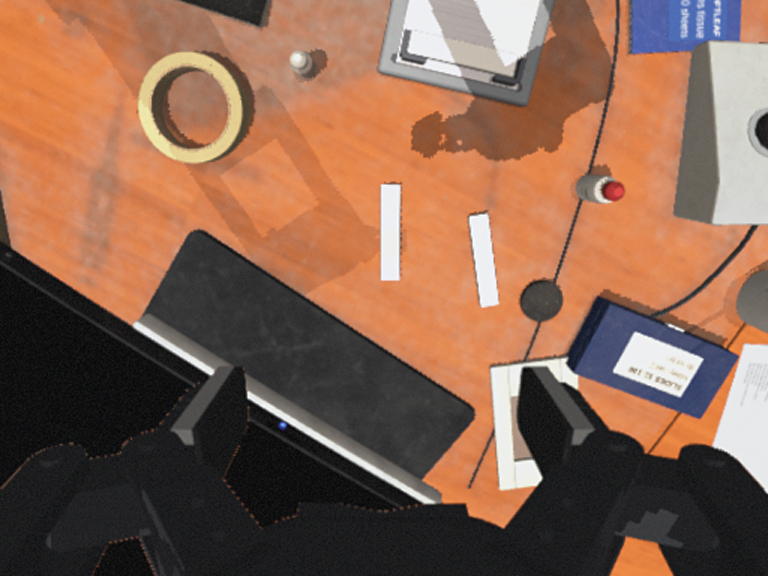

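The wrist view shows strip B at (390,232), strip A at (484,260), and clear space round both. Descending onto B.

drive_tool(
  plan=[
    [-0.0029,0.0027,0.045,0,0,0,1],
    [0,0,0.045,0,0,0,1],
    [0,0,0.045,0,0,0,1],
    [0,0,0.045,0,0,0,1],
    [0,0,0.045,0,0,0,1],
    [0,0,0.045,0,0,0,1],
    [0,0,0.03,0,0,0,1],
    [0,0,0.02,0,0,0,1],
    [0,0,0,0,0,0,1],
    [0,0,0,0,0,0,1],
  ],
)

```text
t: 4.15
tcp_pos: [0.4672, -0.3337, 0.047]
tool_rot: [0.629, 0.778, -0.0, 0.002]
force: [-0.5, -0.3, -0.4]
finger_gap: 0.996
gripper_force: 0.0
```

```bash
python3 - <<'E'
from h import *
d=snap('wrist')
white(d,(.4,-.42),(.63,-.25),-.01,.03,150,100)
delta((.464,-.3311,.017),12)
E
```

```text
[254. 152.] [ 456.8 -293.6] [19.4 22.4] 11.3 z 0.0103 878
[412.1 239.8] [ 562.4 -326. ] [20.1 70. ] 21.93 z 0.0103 2954
[251.9 258.5] [ 469.2 -352.8] [19.8 56.2] 11.93 z 0.0103 2577
tcp [ 0.4673 -0.3338  0.0474] yaw 12.07 tilt [ 0.19 -0.2 ]
shift [ 0.0034 -0.0027  0.0304] shift in final frame [ 0.0033 -0.0026  0.0304] turn [0.14 0.23 0.07]
```

drive_tool(
  plan=[
    [0.0029,-0.0019,0.015,0,0,0,1],
    [0,0,0.0154,0,0,0,1],
    [0,0,0,0,0,0,1],
    [0,0,0,0,0,0,-1],
    [0,0,0,0,0,0,-1],
    [0,0,0,0,0,0,-1],
    [0,0,0,0,0,0,-1],
    [0,0,0,0,0,0,-1],
    [0,0,0,0,0,0,-1],
    [0,0,0,0,0,0,-1],
  ],
  newtons=40,
)

```text
t: 5.2
tcp_pos: [0.4632, -0.3301, 0.0154]
tool_rot: [0.629, 0.777, -0.0, 0.0]
force: [0.4, 0.3, 5.3]
finger_gap: 0.223
gripper_force: 39.8
```

drive_tool(
  plan=[
    [0,0,-0.03,0,0,0,-1],
    [0,0,-0.045,0,0,0,-1],
    [0,0,-0.045,0,0,6,-1],
    [0,0,-0.015,0,0,6,-1],
    [0.044,-0.0024,0,0,0,0,-1],
    [0.044,-0.0024,0,0,0,0,-1],
    [0.044,-0.0024,0,0,0,0,-1],
    [0.044,-0.0024,0,0,0,0,-1],
    [0.044,-0.0024,0,0,0,0,-1],
    [0,0,0,0,0,0,-1],
  ],
)

```text
t: 6.2
tcp_pos: [0.4475, -0.1041, 0.1493]
tool_rot: [0.705, 0.709, -0.001, -0.004]
force: [-0.0, -0.2, -0.7]
finger_gap: 0.221
gripper_force: 39.3
```

drive_tool(
  plan=[
    [0,0,0,0,0,0,-1],
    [0,0,0,0,0,0,-1],
    [0,0,0,0,0,0,-1],
  ],
)

```text
t: 6.5
tcp_pos: [0.4514, -0.1113, 0.1499]
tool_rot: [0.707, 0.707, 0.0, 0.001]
force: [0.6, -0.2, -0.0]
finger_gap: 0.217
gripper_force: 39.3
```

```bash
python3 - <<'E'
from h import *
delta((.451,-.109,.1),0)
d=snap('wrist');save(d,'w2.png',None,1.5)
white(d,(.35,-.25),(.6,.05),.01,.2,150,100)
d=snap('scene');np.savez('/tmp/s2.npz',P=cloud(d),im=d['image'])
E
```

```text
tcp [ 0.4514 -0.1113  0.1499] yaw -0.06 tilt [ 0.05 -0.04]
shift [ 0.0023 -0.0005  0.0499] shift in final frame [ 0.0023 -0.0004  0.0499] turn [ 0.05  0.04 -0.06]
[226.6  90.1] [429.6 -28.4] [17.8 15.2] 87.68 z 0.0143 293
[227.2 163.2] [432.8 -96.6] [ 21.5 115.4] 1.04 z 0.0147 886
[328.5 183.1] [ 507.  -115.6] [122.5 127.3] 1.42 z 0.0235 11077
[306. 124.] [494.4 -57.4] [62.7  6.6] 0.15 z 0.0203 488
[257.8 172.1] [451.2 -71.7] [16.5 18.7] 88.18 z 0.1448 1059
[255.3 298.7] [ 451.  -135.9] [19.7 53.8] 0.04 z 0.1447 2975
```

View pics/w2.png

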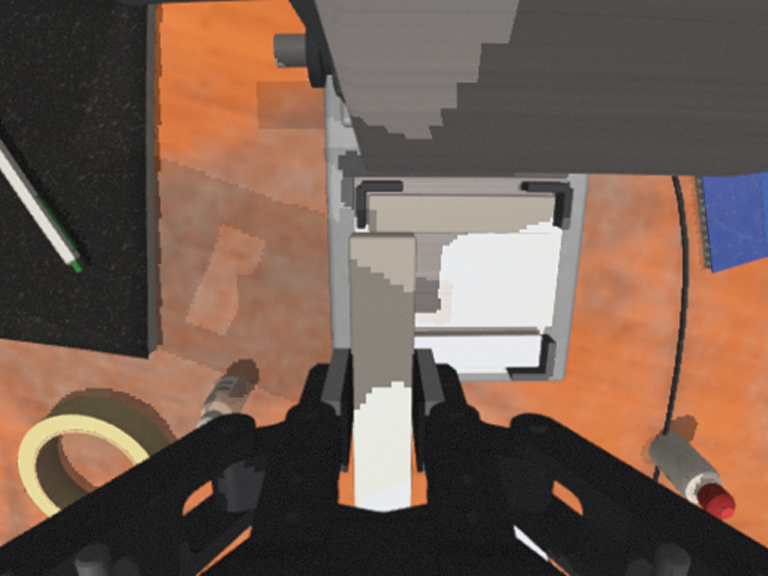

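The strip is held straight, with its far end at (382,236). The fences show at (382,190), (548,190) and (535,370). I'll locate the fences exactly.

```bash
python3 - <<'E'
from h import *
def go(P,im,n):
    im=im.astype(int)
    m=(im.max(2)<95)&(P[...,2]>.024)&(P[...,2]<.043)&(P[...,0]>.41)&(P[...,0]<.57)&(P[...,1]>-.19)&(P[...,1]<-.03)
    k,l,st,c=cv2.connectedComponentsWithStats(m.astype(np.uint8))
    print(n)
    for i in range(1,k):
        if st[i,4]<12: continue
        q=P[l==i]*1000; print(c[i].round(0),st[i,4],'x',np.percentile(q[:,0],[2,98]).round(1),'y',np.percentile(q[:,1],[2,98]).round(1),'z',q[:,2].mean().round(1))
D=np.load('/tmp/top.npz');go(D['P'],D['im'],'top')
D=np.load('/tmp/scene.npz');go(D['P'],D['im'],'scene')
d=snap('wrist');go(cloud(d),d['image'],'wrist')
P=cloud(d)
# base plate edges: cols across a row through bed
for v in (190,215,235):
    print(v,[(u,*np.round(P[v,u]*1000).astype(int),*d['image'][v,u]) for u in range(360,400,3)])
E
```

```text
top
scene
wrist
[248. 131.] 356 x [437.9 460.5] y [-76.4 -54. ] z 34.7
[370. 132.] 406 x [526.7 550.3] y [-76.8 -54.4] z 33.2
[357. 241.] 250 x [527.1 549.3] y [-165.5 -143.1] z 31.0
190 [(360, np.int64(543), np.int64(-113), np.int64(22), np.uint8(233), np.uint8(234), np.uint8(231)), (363, np.int64(546), np.int64(-114), np.int64(20), np.uint8(232), np.uint8(233), np.uint8(230)), (366, np.int64(548), np.int64(-114), np.int64(21), np.uint8(232), np.uint8(233), np.uint8(229)), (369, np.int64(551), np.int64(-114), np.int64(21), np.uint8(234), np.uint8(233), np.uint8(231)), (372, np.int64(556), np.int64(-115), np.int64(15), np.uint8(154), np.uint8(154), np.uint8(153)), (375, np.int64(559), np.int64(-116), np.int64(14), np.uint8(159), np.uint8(160), np.uint8(158)), (378, np.int64(561), np.int64(-115), np.int64(15), np.uint8(158), np.uint8(159), np.uint8(158)), (381, np.int64(564), np.int64(-115), np.int64(15), np.uint8(159), np.uint8(159), np.uint8(158)), (384, np.int64(568), np.int64(-116), np.int64(13), np.uint8(157), np.uint8(129), np.uint8(118)), (387, np.int64(577), np.int64(-120), np
[... 2434 characters left out ...]
9), np.uint8(131), np.uint8(122)), (381, np.int64(576), np.int64(-166), np.int64(0), np.uint8(215), np.uint8(121), np.uint8(63)), (384, np.int64(579), np.int64(-166), np.int64(1), np.uint8(214), np.uint8(120), np.uint8(67)), (387, np.int64(582), np.int64(-166), np.int64(0), np.uint8(209), np.uint8(116), np.uint8(64)), (390, np.int64(586), np.int64(-167), np.int64(-1), np.uint8(208), np.uint8(116), np.uint8(67)), (393, np.int64(589), np.int64(-166), np.int64(0), np.uint8(208), np.uint8(119), np.uint8(72)), (396, np.int64(592), np.int64(-166), np.int64(0), np.uint8(211), np.uint8(120), np.uint8(71)), (399, np.int64(594), np.int64(-166), np.int64(1), np.uint8(213), np.uint8(124), np.uint8(77))]
```

drive_tool(
  plan=[
    [0.0029,0.0029,0,0,0,0,-1],
    [0,0,0.03,0,0,0,-1],
    [0,0,0.03,0,0,0,-1],
    [0,0,0.03,0,0,0,-1],
    [0,0,0,0,0,0,-1],
    [0,0,0,0,0,0,-1],
    [0,0,0,0,0,0,-1],
  ],
)

```text
t: 7.35
tcp_pos: [0.4545, -0.1073, 0.061]
tool_rot: [0.707, 0.707, 0.0, 0.001]
force: [-0.0, -0.4, 0.0]
finger_gap: 0.219
gripper_force: 39.3
```

```bash
python3 - <<'E'
from h import *
delta((.4543,-.1084,.046),0)
d=snap('wrist');save(d,'w3.png',(150,60,410,320),2.3)
P=cloud(d);im=d['image'].astype(int)
m=(im.max(2)<95)&(P[...,2]>.026)&(P[...,2]<.043)&(P[...,0]>.41)&(P[...,0]<.57)&(P[...,1]>-.19)&(P[...,1]<-.03)
k,l,st,c=cv2.connectedComponentsWithStats(m.astype(np.uint8))
for i in range(1,k):
    if st[i,4]<40: continue
    q=P[l==i]*1000; print(c[i].round(0),st[i,4],'x',np.percentile(q[:,0],[2,98]).round(1),'y',np.percentile(q[:,1],[2,98]).round(1),'z',q[:,2].mean().round(1))
white(d,(.43,-.2),(.47,-.03),.043,.06,110,80)
E
```

```text
tcp [ 0.4545 -0.1073  0.061 ] yaw 0.03 tilt [ 0.12 -0.06]
shift [-0.001  -0.0003  0.015 ] shift in final frame [-0.0011 -0.0002  0.015 ] turn [0.12 0.06 0.03]
[252. 143.] 391 x [441.9 461.3] y [-58.6 -54. ] z 34.1
[409. 144.] 364 x [526.6 546.5] y [-58.8 -54.1] z 33.5
[227. 172.] 314 x [437.5 442.3] y [-77.9 -61. ] z 34.8
[427. 167.] 357 x [541.4 547.2] y [-77.5 -58.8] z 31.5
[407. 293.] 162 x [545.6 550.2] y [-151.9 -143. ] z 31.1
[233. 311.] 87 x [438.2 442.4] y [-163.1 -144.9] z 33.9
[254.6 245.3] [ 454.2 -108.7] [20.2 98.9] 0.08 z 0.0558 7272
```

View pics/w3.png

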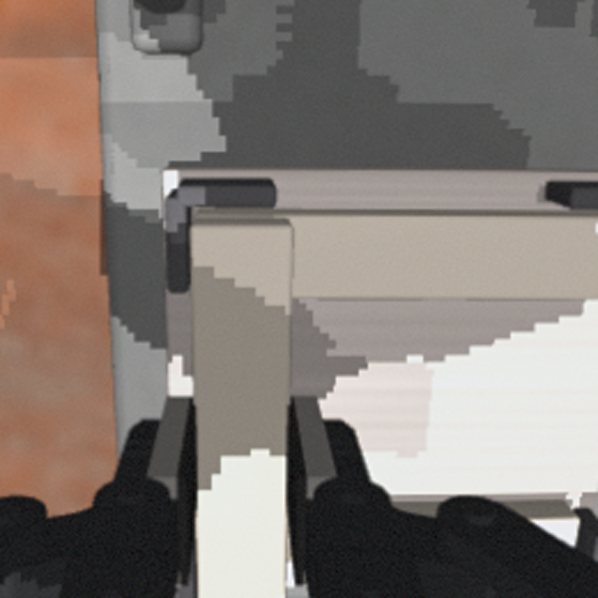

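The strip lies 1.8 mm inside the left fence and about 1.2 mm too far toward the hinge. I'll correct that and lower it.

drive_tool(
  plan=[
    [-0.0013,0,0.005,0,0,0,-1],
    [0,0,0.005,0,0,0,-1],
    [0,0,0.003,0,0,0,-1],
    [0,0,0.002,0,0,0,-1],
    [0,0,0,0,0,0,-1],
    [0,0,0,0,0,0,-1],
  ],
)

```text
t: 8.0
tcp_pos: [0.4536, -0.1082, 0.0454]
tool_rot: [0.707, 0.707, -0.0, 0.0]
force: [-0.4, -0.4, 6.4]
finger_gap: 0.22
gripper_force: 40.1
```

drive_tool(
  plan=[
    [0,0,0,0,0,0,0],
    [0,0,0,0,0,0,0],
    [0,0,0,0,0,0,0],
    [0,0,-0.02,0,0,0,0],
    [0,0,-0.04,0,0,0,0],
    [0,0,-0.045,0,0,0,0],
    [0,0,0,0,0,0,0],
    [0,0,0,0,0,0,0],
  ],
)

```text
t: 8.8
tcp_pos: [0.4542, -0.1084, 0.1508]
tool_rot: [0.707, 0.707, 0.0, 0.001]
force: [0.4, 0.9, 0.3]
finger_gap: 0.499
gripper_force: 0.0
```

```bash
python3 - <<'E'
from h import *
delta((.568,-.339,.15),22.2)
d=snap('wrist')
white(d,(.43,-.2),(.47,-.03),.033,.05,110,80)
E
```

```text
tcp [ 0.4542 -0.1084  0.1508] yaw 0.04 tilt [ 0.14 -0.07]
shift [-0.2307  0.1136  0.0014] shift in final frame [-0.2565  0.0183  0.0008] turn [  0.12   0.1  -22.16]
[253.5 190.9] [ 453.2 -113.5] [107.1  20. ] 89.91 z 0.0403 2935
```

drive_tool(
  plan=[
    [-0.0385,0.019,0,0,0,0,0],
    [-0.0385,0.019,0,0,0,0,0],
    [-0.0385,0.019,0,0,0,0,0],
    [-0.0385,0.019,0,0,0,-7.4,0],
    [-0.0409,0.0137,0,0,0,-7.4,0],
    [-0.0425,0.0082,0,0,0,-7.4,0],
    [0,0,0,0,0,0,0],
    [0,0,0,0,0,0,0],
    [0,0,0,0,0,0,0],
    [0,0,0,0,0,0,0],
  ],
)

```text
t: 9.85
tcp_pos: [0.5665, -0.3381, 0.1489]
tool_rot: [0.557, 0.83, 0.0, -0.002]
force: [-0.3, -0.1, 1.1]
finger_gap: 0.503
gripper_force: 0.0
```

```bash
python3 - <<'E'
from h import *
d=snap('wrist')
white(d,(.5,-.42),(.63,-.25),-.01,.03,130,80)
delta((.568,-.339,.017),22.2)
P=cloud(d);q=P[(P[...,2]<.09)&(P[...,2]>.006)&(P[...,0]>.59)&(P[...,0]<.72)&(P[...,1]>-.42)&(P[...,1]<-.2)]
print(len(q),q.min(0),q.max(0))
E
```

```text
[256.5 184.2] [ 568.7 -339.4] [20.6 99.9] 22.38 z 0.0103 2372
tcp [ 0.5668 -0.3383  0.1493] yaw 22.29 tilt [-0.09  0.08]
shift [-0.0013  0.001   0.1323] shift in final frame [-0.0011  0.0008  0.1323] turn [-0.05 -0.11  0.09]
3696 [ 0.59011112 -0.39375083  0.00601572] [ 0.71990216 -0.20065787  0.06988397]
```

drive_tool(
  plan=[
    [-0.0017,0.0013,0.04,0,0,0,0],
    [0,0,0.04,0,0,0,0],
    [0,0,0.03,0,0,0,0],
    [0,0,0.022,0,0,0,0],
    [0,0,0,0,0,0,0],
    [0,0,0,0,0,0,-1],
    [0,0,0,0,0,0,-1],
    [0,0,0,0,0,0,-1],
    [0,0,0,0,0,0,-1],
    [0,0,0,0,0,0,-1],
  ],
  newtons=40,
)

```text
t: 10.9
tcp_pos: [0.5701, -0.3416, 0.0195]
tool_rot: [0.557, 0.83, -0.0, 0.001]
force: [-0.7, 0.6, 5.5]
finger_gap: 0.22
gripper_force: 40.0
```

drive_tool(
  plan=[
    [0,0,-0.04,0,0,0,-1],
    [0,0,-0.045,0,0,7.43,-1],
    [0,0,-0.045,0,0,7.43,-1],
    [0,0,0,0,0,7.43,-1],
    [0.0458,-0.0073,0,0,0,0,-1],
    [0.0458,-0.0073,0,0,0,0,-1],
    [0.0458,-0.0073,0,0,0,0,-1],
    [0.0458,-0.0073,0,0,0,0,-1],
    [0.0458,-0.0073,0,0,0,0,-1],
    [0,0,0,0,0,0,-1],
  ],
)

```text
t: 11.9
tcp_pos: [0.5297, -0.106, 0.1477]
tool_rot: [0.706, 0.709, -0.001, -0.003]
force: [0.2, -0.3, -0.8]
finger_gap: 0.213
gripper_force: 39.4
```

drive_tool(
  plan=[
    [0,0,0.03,0,0,0,-1],
    [0,0,0.03,0,0,0,-1],
    [0,0,0.02,0,0,0,-1],
    [0,0,0,0,0,0,-1],
    [0,0,0,0,0,0,-1],
    [0,0,0,0,0,0,-1],
  ],
)

```text
t: 12.5
tcp_pos: [0.534, -0.1127, 0.069]
tool_rot: [0.708, 0.707, 0.0, 0.001]
force: [-0.6, -0.5, -0.3]
finger_gap: 0.211
gripper_force: 39.4
```

```bash
cat > m.py <<'E'
from h import *
def fen(d):
    P=cloud(d);im=d['image'].astype(int)
    m=(im.max(2)<95)&(P[...,2]>.026)&(P[...,2]<.043)&(P[...,0]>.41)&(P[...,0]<.57)&(P[...,1]>-.19)&(P[...,1]<-.03)
    k,l,st,c=cv2.connectedComponentsWithStats(m.astype(np.uint8))
    for i in range(1,k):
        if st[i,4]<40: continue
        q=P[l==i]*1000; print(c[i].round(0),st[i,4],'x',np.percentile(q[:,0],[2,98]).round(1),'y',np.percentile(q[:,1],[2,98]).round(1),'z',q[:,2].mean().round(1))
E
python3 - <<'E'
from m import *
delta((.5335,-.1126,.0495),0)
d=snap('wrist');save(d,'w4.png',(100,60,420,320),2.3)
fen(d)
white(d,(.515,-.2),(.56,-.03),.05,.09,110,80)
print('placed');white(d,(.43,-.2),(.475,-.03),.034,.046,110,80)
E
```

```text
tcp [ 0.534  -0.1127  0.069 ] yaw -0.07 tilt [ 0.13 -0.06]
shift [ 0.0001 -0.0005  0.0195] shift in final frame [ 0.0001 -0.0005  0.0195] turn [ 0.13  0.06 -0.07]
[ 83. 145.] 133 x [437.8 457.1] y [-76.4 -55.9] z 35.2
[104. 137.] 129 x [441.7 462.1] y [-60.3 -56.5] z 33.3
[275. 147.] 627 x [528.6 551.1] y [-77.5 -56.2] z 34.9
[129. 209.] 715 x [462.8 464. ] y [-142.   -61.6] z 35.7
[254.5 235.8] [ 533.6 -110.8] [100.2  20. ] 89.93 z 0.0598 7135
placed
[109.3 214.5] [ 452.  -108.8] [23.8 97.7] 0.34 z 0.0402 5195
```

View pics/w4.png

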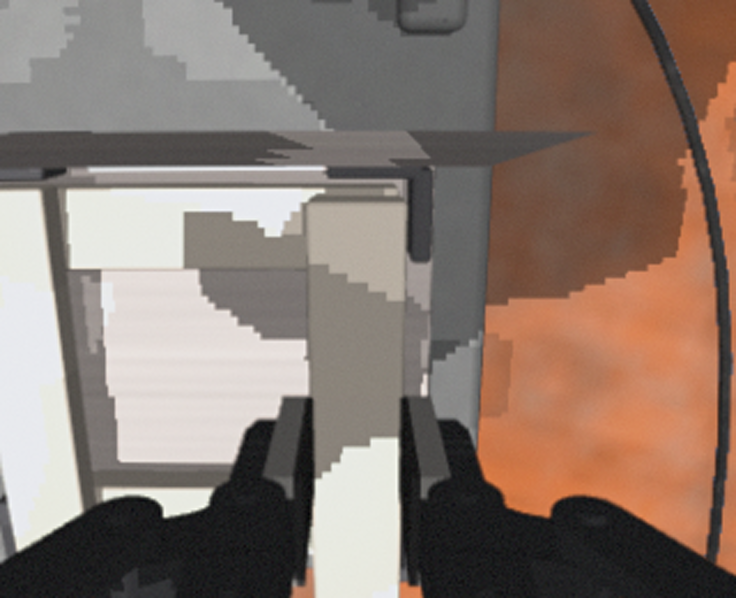

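The strip sits inside the right fence leg with its end clear of the back fence. Lowering it.

drive_tool(
  plan=[
    [0.0006,0,0.007,0,0,0,-1],
    [0,0,0.006,0,0,0,-1],
    [0,0,0.004,0,0,0,-1],
    [0,0,0.0025,0,0,0,-1],
    [0,0,0,0,0,0,-1],
    [0,0,0,0,0,0,-1],
    [0,0,0,0,0,0,-1],
  ],
)

```text
t: 13.25
tcp_pos: [0.5328, -0.1113, 0.0494]
tool_rot: [0.707, 0.707, -0.0, -0.0]
force: [-1.8, -0.5, 10.4]
finger_gap: 0.213
gripper_force: 40.5
```

drive_tool(
  plan=[
    [0,0,0,0,0,0,0],
    [0,0,0,0,0,0,0],
    [0,0,0,0,0,0,0],
    [0,0,-0.02,0,0,0,0],
    [0,0,-0.04,0,0,0,0],
    [-0.02,-0.01,-0.045,0,0,0,0],
    [-0.03,-0.01,-0.04,0,0,0,0],
    [-0.03,-0.01,-0.04,0,0,0,0],
    [0,0,0,0,0,0,0],
    [0,0,0,0,0,0,0],
  ],
)

```text
t: 14.25
tcp_pos: [0.5034, -0.1908, 0.2323]
tool_rot: [0.708, 0.706, 0.0, 0.001]
force: [-0.7, 0.7, -0.7]
finger_gap: 0.503
gripper_force: 0.0
```

```bash
python3 - <<'E'
from m import *
s=manip.sense();print(np.round(s['q'],3))
delta((.494,.05,.42),90);delta((.494,.05,.42),-90)
d=snap('wrist');save(d,'w5.png',None,1.5);print(np.round(d['mount'],3))
fen(d)
white(d,(.43,-.2),(.56,-.03),.034,.046,110,80)
t=snap('top')
for n,D in(('w',d),('t',t)):
    P=cloud(D);q=P[(P[...,2]>.265)&(P[...,2]<.33)&(P[...,1]>-.02)&(P[...,1]<.12)&(P[...,0]>.42)&(P[...,0]<.6)];print(n,len(q),q.mean(0) if len(q) else 0)
    if len(q): print(q.min(0),q.max(0))
E
```

```text
[-0.57   0.427  1.666  0.     1.047 -0.568]
tcp [ 0.5034 -0.1908  0.2323] yaw -0.16 tilt [ 0.09 -0.04]
shift [ 0.2406 -0.0098 -0.1879] shift in final frame [ 0.0094  0.2408 -0.1877] turn [ 4.000e-02  1.000e-01 -9.016e+01]
tcp [ 0.5034 -0.1908  0.2323] yaw -0.16 tilt [ 0.09 -0.04]
shift [ 0.2406 -0.0098 -0.1879] shift in final frame [-0.0094 -0.2408 -0.1877] turn [ 1.000e-01 -4.000e-02  8.984e+01]
[[-0.     0.959  0.283  0.072]
 [ 1.     0.    -0.    -0.   ]
 [-0.     0.283 -0.959 -0.129]
 [ 0.     0.     0.     1.   ]]
[296.  43.] 215 x [528.5 550.8] y [-78.3 -55. ] z 34.6
[287. 144.] 41 x [527.4 546.2] y [-163.7 -160.3] z 32.2
[206. 145.] 46 x [441.6 461.5] y [-165.6 -161. ] z 32.2
[203.9  87.9] [ 450.8 -107.1] [ 26.4 105.4] 0.73 z 0.0399 2217
[283.7  88.9] [ 532.8 -108.9] [100.   20.6] 89.89 z 0.0402 2096
[290.9 143. ] [ 543.  -160.8] [32.1 16. ] 45.94 z 0.0353 115
w 0 0
t 354 [0.49138542 0.04877597 0.29728004]
[0.44308851 0.03466299 0.2664384 ] [0.54127643 0.05967931 0.30646279]
```

View pics/w5.png

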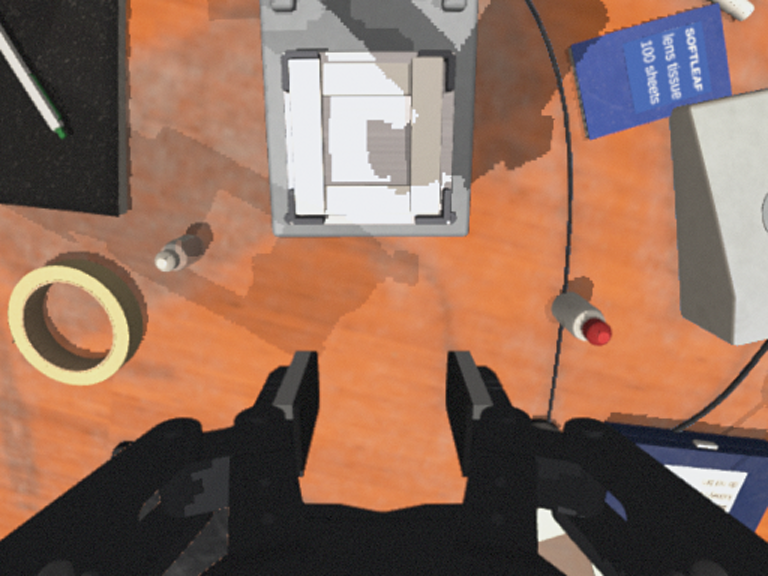

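Both cross strips lie flat inside the fences (tops at z 0.040), at about (305,137) and (430,137). Next is the handle.

drive_tool(
  plan=[
    [0,0,-0.045,0,0,8.17,0],
    [0,0,-0.045,0,0,8.17,0.5],
    [0,0,-0.045,0,0,8.17,0.5],
    [0,0,-0.045,0,0,8.17,0.5],
    [0,0,0,0,0,8.17,0.5],
    [0,0,0,0,0,8.17,0.5],
    [0,0,0,0,0,8.17,0.5],
    [0,0,0,0,0,8.17,0.5],
    [0,0,0,0,0,8.17,0.5],
    [0,0,0,0,0,8.17,0.5],
  ],
)

```text
t: 15.35
tcp_pos: [0.5032, -0.1886, 0.409]
tool_rot: [0.998, 0.07, -0.002, -0.002]
force: [-0.0, 0.3, -0.6]
finger_gap: 0.75
gripper_force: 0.0
```

drive_tool(
  plan=[
    [0,0,0,0,0,8.17,0.5],
    [-0.0019,-0.048,0,0,0,0,0.5],
    [-0.0019,-0.048,0,0,0,0,0.5],
    [-0.0019,-0.048,0,0,0,0,0.5],
    [-0.0019,-0.048,0,0,0,0,0.5],
    [-0.0019,-0.048,0,0,0,0,0.5],
    [0,0,0,0,0,0,0.5],
    [0,0,0,0,0,0,0.5],
    [0,0,0,0,0,0,0.5],
    [0,0,0,0,0,0,0.5],
  ],
)

```text
t: 16.35
tcp_pos: [0.4937, 0.0488, 0.4109]
tool_rot: [1.0, -0.0, -0.001, 0.0]
force: [0.4, 0.2, -0.6]
finger_gap: 0.749
gripper_force: 0.0
```

```bash
python3 - <<'E'
from m import *
s=manip.sense();print(np.round(s['q'],3))
d=snap('wrist');save(d,'w6.png',None,1.5)
P=cloud(d);im=d['image'].astype(int)
m=(P[...,2]>.265)&(P[...,2]<.33)&(P[...,1]>0)&(P[...,1]<.1)&(P[...,0]>.42)&(P[...,0]<.57)
q=P[m];print(m.sum(),q.min(0),q.max(0))
m&=(im.max(2)<80);q=P[m];print(m.sum(),q.mean(0),np.percentile(q,[2,50,98],axis=0))
delta((.494,.05,.301),-90)
E
```

```text
[-0.127  0.185  1.502 -0.     1.456  1.444]
2564 [0.44440064 0.03404109 0.26514534] [0.54469551 0.05818052 0.30541117]
1961 [0.4974116  0.04869493 0.30138952] [[0.45042845 0.0405275  0.2955966 ]
 [0.49821168 0.04840621 0.30199768]
 [0.53266374 0.05677183 0.3043893 ]]
tcp [0.4937 0.0487 0.4111] yaw -90.04 tilt [-0.06 -0.01]
shift [ 0.0004 -0.0013  0.1101] shift in final frame [ 0.0003 -0.0013  0.1101] turn [ 0.01  0.06 -0.04]
```

View pics/w6.png

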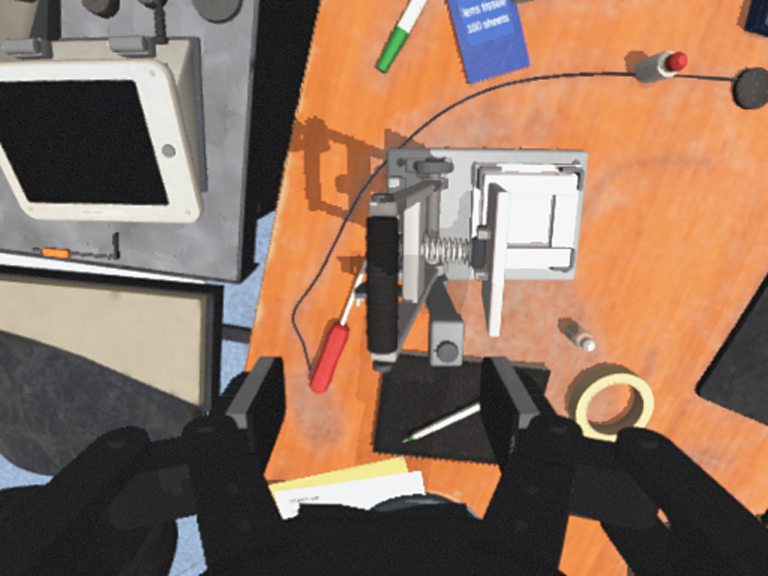

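The handle bar spans (384,195) to (384,360), centre about (0.4945, 0.0487, 0.295), between the open fingers. Descend and grip.

drive_tool(
  plan=[
    [0,0,0.04,0,0,0,0.5],
    [0,0,0.04,0,0,0,0.5],
    [0,0,0.03,0,0,0,0.5],
    [0,0,0.011,0,0,0,0.5],
    [0,0,0,0,0,0,0.5],
    [0,0,0,0,0,0,-1],
    [0,0,0,0,0,0,-1],
    [0,0,0,0,0,0,-1],
    [0,0,0,0,0,0,-1],
    [0,0,0,0,0,0,-1],
  ],
  newtons=60,
)

```text
t: 17.4
tcp_pos: [0.4945, 0.05, 0.2921]
tool_rot: [1.0, 0.001, 0.002, 0.0]
force: [0.1, 1.0, 6.6]
finger_gap: 0.188
gripper_force: 58.5
```

```bash
python3 - <<'E'
import numpy as np
s=__import__('h').manip.sense();print(np.round(s['tcp_pos'],4),np.round(s['force'],1),s['gripper_force'],s['finger_gap'])
f0=np.arctan2(s['tcp_pos'][1],s['tcp_pos'][2]+.005-.085);print(np.degrees(f0),np.hypot(s['tcp_pos'][1],s['tcp_pos'][2]+.005-.085))
th0=np.radians(20)-f0
th=np.r_[np.linspace(th0,1.62,21),1.733,1.827,1.92]
y=.215*np.sin(np.radians(20)-th);z=.215*np.cos(np.radians(20)-th)
for i in range(1,len(th)): print(i,th[i].round(3),'row y,z:',np.round(-(y[i]-y[i-1]),4),np.round(-(z[i]-z[i-1]),4),'abs',np.round([y[i],z[i]+.08],4))
E
```

```text
[0.4945 0.05   0.2921] [0.1 1.  6.6] 58.49430441856384 0.18810870916197558
13.262239012715472 0.2179119892820207
1 0.193 row y,z: 0.0158 -0.0031 abs [0.0335 0.2924]
2 0.268 row y,z: 0.016 -0.0019 abs [0.0174 0.2943]
3 0.343 row y,z: 0.0161 -0.0007 abs [0.0013 0.295 ]
4 0.418 row y,z: 0.0161 0.0005 abs [-0.0148  0.2945]
5 0.493 row y,z: 0.0161 0.0017 abs [-0.0309  0.2928]
6 0.568 row y,z: 0.0159 0.0029 abs [-0.0468  0.2899]
7 0.643 row y,z: 0.0156 0.0041 abs [-0.0624  0.2858]
8 0.719 row y,z: 0.0153 0.0053 abs [-0.0776  0.2805]
9 0.794 row y,z: 0.0148 0.0064 abs [-0.0925  0.2741]
10 0.869 row y,z: 0.0143 0.0075 abs [-0.1068  0.2666]
11 0.944 row y,z: 0.0137 0.0085 abs [-0.1205  0.2581]
12 1.019 row y,z: 0.013 0.0095 abs [-0.1335  0.2485]
13 1.094 row y,z: 0.0123 0.0105 abs [-0.1458  0.238 ]
14 1.169 row y,z: 0.0114 0.0114 abs [-0.1572  0.2266]
15 1.244 row y,z: 0.0106 0.0122 abs [-0.1678  0.2144]
16 1.32 row y,z: 0.0096 0.013 abs [-0.1774  0.2015]
17 1.395 row y,z: 0.0086 0.0137 abs [-0.186   0.1878]
18 1.47 row y,z: 0.0076 0.0143 abs [-0.1936  0.1735]
19 1.545 row y,z: 0.0065 0.0148 abs [-0.2001  0.1587]
20 1.62 row y,z: 0.0053 0.0152 abs [-0.2054  0.1435]
21 1.733 row y,z: 0.0059 0.0236 abs [-0.2113  0.1199]
22 1.827 row y,z: 0.0028 0.02 abs [-0.2141  0.0999]
23 1.92 row y,z: 0.0009 0.02 abs [-0.215  0.08 ]
```

drive_tool(
  plan=[
    [0,0.015,-0.003,0,0,0,-1],
    [0,0.016,-0.0019,0,0,0,-1],
    [0,0.0161,-0.0007,0,0,0,-1],
    [0,0.0161,0.0005,0,0,0,-1],
    [0,0.0161,0.0017,0,0,0,-1],
    [0,0,0,0,0,0,-1],
    [0,0,0,0,0,0,-1],
  ],
)

```text
t: 18.1
tcp_pos: [0.4944, -0.0311, 0.296]
tool_rot: [1.0, 0.001, 0.001, 0.002]
force: [-2.3, -1.8, 9.1]
finger_gap: 0.193
gripper_force: 59.1
```

drive_tool(
  plan=[
    [0,0.0159,-0.0001,0,0,0,-1],
    [0,0.0156,0.0041,0,0,0,-1],
    [0,0.0153,0.0053,0,0,0,-1],
    [0,0.0148,0.0064,0,0,0,-1],
    [0,0.0143,0.0075,0,0,0,-1],
    [0,0.0137,0.0085,0,0,0,-1],
    [0,0.013,0.0095,0,0,0,-1],
    [0,0.0123,0.0105,0,0,0,-1],
    [0,0,0,0,0,0,-1],
    [0,0,0,0,0,0,-1],
  ],
)

```text
t: 19.1
tcp_pos: [0.4942, -0.1457, 0.2422]
tool_rot: [1.0, 0.0, 0.0, 0.001]
force: [1.0, -3.3, 2.1]
finger_gap: 0.19
gripper_force: 60.5
```

drive_tool(
  plan=[
    [0,0.0114,0.0114,0,0,0,-1],
    [0,0.0106,0.0122,0,0,0,-1],
    [0,0.0096,0.013,0,0,0,-1],
    [0,0.0086,0.0137,0,0,0,-1],
    [0,0.0076,0.0143,0,0,0,-1],
    [0,0.0065,0.0148,0,0,0,-1],
    [0,0.0053,0.0152,0,0,0,-1],
    [0,0,0,0,0,0,-1],
    [0,0,0,0,0,0,-1],
  ],
)

```text
t: 20.0
tcp_pos: [0.4941, -0.206, 0.1472]
tool_rot: [1.0, 0.001, 0.0, 0.002]
force: [-1.3, -8.2, 1.2]
finger_gap: 0.187
gripper_force: 60.6
```

drive_tool(
  plan=[
    [0,0.0035,0.007,0,0,0,-1],
    [0,0.002,0.007,0,0,0,-1],
    [0,0,0,0,0,0,-1],
  ],
)

```text
t: 20.3
tcp_pos: [0.4941, -0.21, 0.1329]
tool_rot: [1.0, 0.001, 0.0, 0.0]
force: [0.6, -5.5, -0.8]
finger_gap: 0.187
gripper_force: 60.4
```

drive_tool(
  plan=[
    [0,0.001,0.004,0,0,0,-1],
    [0,0,0,0,0,0,-1],
  ],
)

```text
t: 20.5
tcp_pos: [0.4941, -0.2109, 0.1291]
tool_rot: [1.0, 0.001, 0.0, 0.0]
force: [0.7, -5.9, -0.8]
finger_gap: 0.184
gripper_force: 60.4
```

drive_tool(
  plan=[
    [0,0.001,0.004,0,0,0,-1],
    [0,0,0,0,0,0,-1],
  ],
)

```text
t: 20.7
tcp_pos: [0.4941, -0.2118, 0.125]
tool_rot: [1.0, 0.001, 0.0, 0.0]
force: [0.7, -6.0, -2.5]
finger_gap: 0.188
gripper_force: 60.3
```

drive_tool(
  plan=[
    [0,0.001,0.004,0,0,0,-1],
    [0,0,0,0,0,0,-1],
  ],
)

```text
t: 20.9
tcp_pos: [0.4941, -0.2124, 0.1213]
tool_rot: [1.0, 0.001, 0.0, -0.0]
force: [1.0, -4.4, -0.5]
finger_gap: 0.188
gripper_force: 60.5
```

drive_tool(
  plan=[
    [0,0.0007,0.004,0,0,0,-1],
    [0,0,0,0,0,0,-1],
  ],
)

```text
t: 21.1
tcp_pos: [0.4941, -0.2131, 0.1176]
tool_rot: [1.0, 0.001, 0.0, -0.0]
force: [0.8, -3.9, 0.9]
finger_gap: 0.186
gripper_force: 60.7
```

drive_tool(
  plan=[
    [0,0.0005,0.003,0,0,0,-1],
    [0,0,0,0,0,0,-1],
  ],
)

```text
t: 21.3
tcp_pos: [0.4941, -0.2135, 0.1149]
tool_rot: [1.0, 0.001, 0.0, -0.0]
force: [1.1, -2.9, 5.0]
finger_gap: 0.188
gripper_force: 61.0
```

drive_tool(
  plan=[
    [0,0.0005,0.003,0,0,0,-1],
    [0,0,0,0,0,0,-1],
  ],
)

```text
t: 21.5
tcp_pos: [0.4941, -0.214, 0.1118]
tool_rot: [1.0, 0.001, 0.0, -0.0]
force: [0.6, -1.7, 5.3]
finger_gap: 0.185
gripper_force: 61.0
```

drive_tool(
  plan=[
    [0,0.0004,0.003,0,0,0,-1],
    [0,0,0,0,0,0,-1],
  ],
)

```text
t: 21.7
tcp_pos: [0.4941, -0.2144, 0.1086]
tool_rot: [1.0, 0.001, 0.0, -0.0]
force: [1.5, -2.2, 2.0]
finger_gap: 0.191
gripper_force: 60.8
```

drive_tool(
  plan=[
    [0,0.0004,0.003,0,0,0,-1],
    [0,0,0,0,0,0,-1],
  ],
)

```text
t: 21.9
tcp_pos: [0.4941, -0.2148, 0.1055]
tool_rot: [1.0, 0.001, 0.0, -0.0]
force: [2.2, -2.3, 2.1]
finger_gap: 0.186
gripper_force: 60.8
```

drive_tool(
  plan=[
    [0,0.0004,0.003,0,0,0,-1],
    [0,0,0,0,0,0,-1],
  ],
)

```text
t: 22.1
tcp_pos: [0.4941, -0.215, 0.1028]
tool_rot: [1.0, 0.001, 0.0, -0.0]
force: [1.4, -0.8, 5.6]
finger_gap: 0.185
gripper_force: 61.0
```

drive_tool(
  plan=[
    [0,0.0002,0.003,0,0,0,-1],
    [0,0,0,0,0,0,-1],
  ],
)

```text
t: 22.3
tcp_pos: [0.494, -0.2152, 0.1002]
tool_rot: [1.0, 0.001, 0.0, -0.0]
force: [1.7, -2.2, 7.5]
finger_gap: 0.185
gripper_force: 61.2
```

drive_tool(
  plan=[
    [0,0.0002,0.003,0,0,0,-1],
    [0,0,0,0,0,0,-1],
  ],
)

```text
t: 22.5
tcp_pos: [0.494, -0.2154, 0.0973]
tool_rot: [1.0, 0.001, 0.0, -0.0]
force: [0.5, -0.3, 7.2]
finger_gap: 0.188
gripper_force: 61.2
```

drive_tool(
  plan=[
    [0,0.0001,0.003,0,0,0,-1],
    [0,0,0,0,0,0,-1],
  ],
)

```text
t: 22.7
tcp_pos: [0.4941, -0.2156, 0.0944]
tool_rot: [1.0, 0.001, 0.0, -0.0]
force: [0.2, -0.6, 10.2]
finger_gap: 0.188
gripper_force: 61.4
```

drive_tool(
  plan=[
    [0,0.0001,0.002,0,0,0,-1],
    [0,0,0,0,0,0,-1],
  ],
)

```text
t: 22.9
tcp_pos: [0.4941, -0.2157, 0.0923]
tool_rot: [1.0, 0.001, 0.0, -0.0]
force: [-0.6, -0.4, 9.8]
finger_gap: 0.192
gripper_force: 61.4
```

drive_tool(
  plan=[
    [0,0.0001,0.002,0,0,0,-1],
    [0,0,0,0,0,0,-1],
  ],
)

```text
t: 23.1
tcp_pos: [0.4941, -0.2159, 0.0903]
tool_rot: [1.0, 0.001, 0.0, 0.0]
force: [1.0, -1.8, 7.1]
finger_gap: 0.19
gripper_force: 61.3
```

Peak at about z 0.0935, then a drop, so the crest into the third click has passed. I'll settle into the notch.

drive_tool(
  plan=[
    [0,0,0.002,0,0,0,-1],
    [0,0,0,0,0,0,-1],
  ],
)

```text
t: 23.3
tcp_pos: [0.4941, -0.2159, 0.0883]
tool_rot: [1.0, 0.001, 0.0, -0.0]
force: [-0.4, -0.8, 7.0]
finger_gap: 0.187
gripper_force: 61.3
```

drive_tool(
  plan=[
    [0,0,0.002,0,0,0,-1],
    [0,0,0,0,0,0,-1],
  ],
)

```text
t: 23.5
tcp_pos: [0.4941, -0.2159, 0.0862]
tool_rot: [1.0, 0.001, 0.0, 0.0]
force: [0.6, -2.2, 6.9]
finger_gap: 0.189
gripper_force: 61.2
```

drive_tool(
  plan=[
    [0,0,0.0015,0,0,0,-1],
    [0,0,0,0,0,0,-1],
    [0,0,0,0,0,0,-1],
  ],
)

```text
t: 23.8
tcp_pos: [0.4941, -0.2159, 0.0848]
tool_rot: [1.0, 0.001, 0.0, 0.0]
force: [-0.1, -1.2, 8.6]
finger_gap: 0.19
gripper_force: 61.3
```

```bash
python3 - <<'E'
from m import *
s=manip.sense();print(np.round(s['tcp_pos'],4),np.round(s['force'],1))
d=snap('scene');save(d,'s3.png',(180,60,380,260),3)
P=cloud(d);q=P[(P[...,0]>.46)&(P[...,0]<.53)&(P[...,1]<-.02)&(P[...,1]>-.2)]
m=(P[...,2]>.07)&(P[...,2]<.12)&(P[...,1]>-.16)&(P[...,1]<-.04)&(((P[...,0]>.435)&(P[...,0]<.455))|((P[...,0]>.535)&(P[...,0]<.55)))
q=P[m];print(len(q));
if len(q): print('lever arms z vs y',np.polyfit(q[:,1],q[:,2],1), np.percentile(q[:,2],[5,50,95]))
E
```

```text
[ 0.4941 -0.2159  0.0848] [-0.1 -1.2  8.6]
199
lever arms z vs y [0.00766244 0.09050625] [0.08075822 0.0907762  0.09590925]
```

View pics/s3.png

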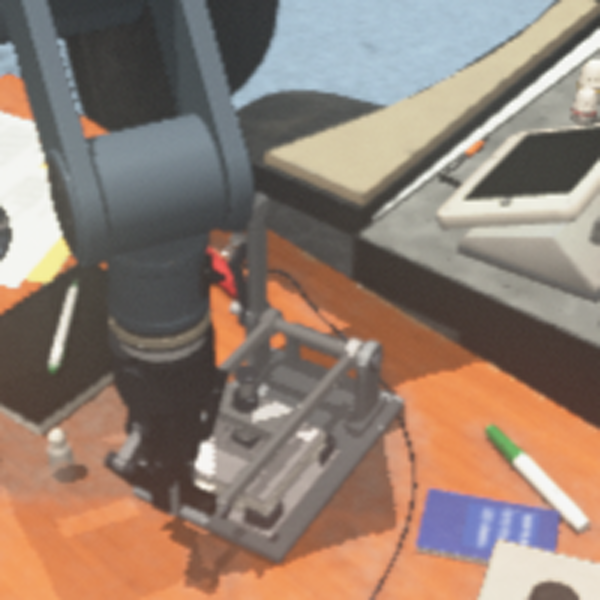

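The arms are level, the platen is on the frame, and the force is 8.6 N in the third notch. One small trim to the notch centre, then hand in.

drive_tool(
  plan=[
    [0,0,0.0007,0,0,0,-1],
    [0,0,0,0,0,0,-1],
    [0,0,0,0,0,0,-1],
    [0,0,0,0,0,0,-1],
  ],
)

```text
t: 24.25
tcp_pos: [0.4941, -0.216, 0.0843]
tool_rot: [1.0, 0.001, 0.0, 0.0]
force: [0.7, -2.3, 8.9]
finger_gap: 0.189
gripper_force: 61.4
```

```bash
python3 -c "
from h import *
s=manip.sense();print(s['tcp_pos'],s['force']);
if 6.5<s['force'][2]<12: print(manip.sign_off())"
```

```text
[ 0.4940998  -0.21596163  0.08428847] [ 0.68344253 -2.26342511  8.94289228]
the job is handed in; nothing more can be done
None
```

I laid both strips flat across the rails inside the fences, swung the lever to the third click (about 8.9 N, short of the fourth), left the vials and lens cap alone, and handed the job in at 24 s still holding the handle down; no verdict came back.

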